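# Press the axle cap onto a clay roller

## Robot

A 7-joint arm with a two-finger parallel gripper is mounted at the origin on the work surface. World frame = base frame: x ahead of the robot, y to its left, z up, the work surface at z = 0. Lengths are in m, angles in degrees, forces in N, time in s.
With the tool pointing down it reaches from about 0.4 to 0.875 m from the base axis. Payload 19.3 kg.
Tool frame: the origin (TCP) lies midway between the tips of the shut fingers; the grasp point (between the pads) lies 19 mm behind it (robot.hold_point_z is the y of the grasp point in the tool frame, in m); y points along the fingers, z is the direction in which the jaws open and shut, and the axes are right-handed (so a half turn about y gives the same grasp; the last joint's range is limited). The gripper opens to 85 mm and grips with 20 to 120 N. Pads are 22 mm wide; open, the fingers measure 114 mm over their backs; the gripper's body (76 mm by 85 mm) begins 54 mm behind the grasp point. The pads swing forward as they close: fully open they stand 13 mm farther back than shut.
Start: joints at [60.493, 29.874, -2.08, 91.645, 1.215, 58.505, -6.463], TCP at [0.269, -0.564, 0.231] pointing down, gripper open.
Joint ranges: [-166.77, 166.77], [-17.47, 122.26], [-85.68, 81.53], [9.62, 139.38], [-72.42, 252.41], [9.2, 110.78], [-144.41, 144.41]. Speed limits (degrees/s): [108.29, 108.29, 136.94, 136.94, 172.46, 172.46, 172.46].

## Interface

Orientations are given as a 3x3 rotation matrix whose columns are the frame's x, y, z axes.
In Python, from plant import robot, grab_frame gives the robot as it stands.
- The arm moves only by the shell command python3 -m handwheel 'ROWS' [FORCE]. ROWS is JSON, a list of rows, each a list of 3 entries, a list of its own where there are three numbers: the finger opening in mm, from 0 to 85.4, then the shift along the world's x, y, z normalised to -1 to 1, where 1 is 75 cm, then the turn, a rotation vector about the world's x, y, z normalised to -1 to 1, where 1 is 180 degrees. A call has 1 to 5 rows; each row is the pose to reach, as a shift and turn from the pose commanded when the call began, turning the shorter way round; what a row does not reach only later rows make up. A row lasts 1/8 s, in which the tool goes at most 62.5 mm and 10.7 degrees, less where a joint would pass 70% of its speed; a pose out of reach is approached as far as the arm can. A call with a number of a shift or a turn outside -1 to 1 is refused whole. A call with a gripper value outside its range is refused whole. The fingers move at their own pace and stop on an object; FORCE is the grip in N (left out, the last holds). Time passes only in rows, so rows that repeat a pose let the fingers close. It gives the time, the measured TCP pose, the force and the opening at its end, in the units of the state.
- robot.read_state(): the state, without advancing time (a new reading comes with each control period).
- grab_frame(name): name is "side" or "top"; returns a dict with "pixels" (400x640x3 uint8, red, green, blue), "vertical_fov" (degrees; the focal length in pixels is half the picture's height over the tangent of half this angle, whatever the lens; pixels are square), "cx", "cy" (the principal point, pixels), "k1" (the pictures are not rectified: a ray, as slopes to the right and down, at radius r is drawn at 1 + k1 r^2 times it, then the intrinsics apply), "world_from_camera" (4x4, takes a point from camera to world coordinates). Camera axes: x right, y up, looking along -z (the intrinsics and any distortion apply to the point x, -y, -z); pixel columns grow to the right and rows downward; lengths in m; the calibration is good to about 2 mm. A picture is of the moment at which its call begins. There is no depth.
- robot.hand_in(): hands the job in, once; it reports no verdict.
The state is a dict: "t": time; "q": joint angles; "qd": joint speeds; "effort": joint torques, N m; "ee_pos": TCP position; "tcp_rot": TCP orientation; "contact_force": force on the tool from outside, world axes, zero at the start; "torque": the same for the moment, N m; "finger_gap": finger opening in m.
Only numpy, scipy, OpenCV 4.12 (cv2) and the standard library are available. Lean on these libraries where they do the work, as an engineer would, in place of code of your own. Each camera call takes 0.05 s, during which the arm holds its last target.

## Task

Pick up the larger of the two steel axle caps from the wooden tray, set it mouth down over the end of the upright roller's axle and press it straight down: its teeth snap over the axle's end and then bite their way down until the cap squeezes the black rubber washer firmly. Feel for the washer and stop in time, do not crush it; then let go so that the cap stays tight and upright, and leave the small cap, mug, brush and palette where they are.

Things in the scene. Friction and masses are not known exactly. Their poses are not given: they have to be found in the camera images.
- cap_center (a point): the larger steel axle cap: plain cylinder, flat closed top, 28 mm across, 36 mm tall, 56 g, standing mouth down in the tray; point at its centre, 18 mm above its mouth, z up. Blind bore 13.8 mm wide, with 8 sprung teeth slanting inwards, which leave a 10 mm opening. It can be pushed by its top; fingers that open round its sides drag it up 1 to 2 mm
- axle_tip (a point): centre of the top end of the roller's upright steel axle, z up, 181.5 mm above the table. Axle 12 mm across, its last 4 mm taper to 7 mm; its end gives sideways by 1 mm per 2 N. The cap's teeth snap over its end at about 5 N and catch when the cap's mouth is 16.7 mm below this point; from there the cap goes down only against a steady bite of about 10 N, and resists 10 N upwards
- foot: fixed wooden foot, 130 mm square, 36 mm high, origin under its centre; carries the upright wooden roller, 62 mm across, its axle and, on top, a black rubber washer 28 mm across. Washer top 18.5 to 28.5 mm below the axle tip, unmeasured: feel for it. It gives 1 mm per 3 N on top of the bite: 8 to 12 N (18 to 22 N in all) is right, letting go loses about 4 N, over 16 N on the washer crushes it
- tray: fixed wooden tray 120 x 220 mm, walls 6 mm thick and 16 mm high, floor 6 mm thick, holding the two caps about 100 mm apart; origin at the centre of its underside
- small_cap: the smaller steel cap, 18 mm across, 20 mm tall, in the tray; does not fit, leave it; origin at the centre of its mouth (underside)
- mug: blue ceramic mug, 80 mm across, 85 mm tall; origin under its centre; leave it
- brush: brush with wooden handle, 190 mm long, lying along its x; origin under its middle; leave it
- palette: terracotta palette 110 x 70 x 14 mm with two white wells, lying flat; origin under its centre; leave it
- cap: the same larger cap; origin at the centre of its mouth (underside), z up its axis
Mind the look-alikes: they are no part of the job. What is shaped like the cap but turquoise or yellow is not meant.

How it is judged:
By the outcome, as a careful person would: the job done as asked, in the order asked, and still so for the second after the job is handed in, with the robot touching nothing.
It also fails if it takes over 70 s, if anything falls off the work surface, if the arm or the gripper's body presses on something with over 40 N, if the wrist force passes 120 N, or if a joint passes its speed limit or range.

## Working session

There is one attempt and no reset: what is moved stays moved. The work goes in short steps, Python scripts to look and compute and a shell command to move; the robot and the scene stay as the last step left them, time stands still between calls to the robot, and variables do not carry over. Pictures are saved under pics/ and viewed, and the job is handed in when it is done.

```bash
ls; mkdir -p pics
cat > h.py <<'E'
import numpy as np,cv2
from plant import robot,grab_frame
def save(n,f): cv2.imwrite(f'pics/{n}.png',cv2.cvtColor(f['pixels'],cv2.COLOR_RGB2BGR))
def K(f):
    fl=200/np.tan(np.radians(f['vertical_fov'])/2)
    return np.array([[fl,0,f['cx']],[0,fl,f['cy']],[0,0,1.]])
def ray(f,u,v):
    k=K(f); d=np.array([(u-k[0,2])/k[0,0],(v-k[1,2])/k[1,1]])
    s=d.copy()
    for _ in range(50): s=d/(1+f['k1']*(s@s))
    T=np.array(f['world_from_camera']); r=T[:3,:3]@np.array([s[0],-s[1],-1.]); return T[:3,3],r/np.linalg.norm(r)
def plane(f,u,v,z):
    o,r=ray(f,u,v); return o+r*(z-o[2])/r[2]
def tri(a,b):
    (o1,r1),(o2,r2)=a,b
    A=np.stack([r1,-r2],1); t=np.linalg.lstsq(A,o2-o1,rcond=None)[0]
    p,q=o1+t[0]*r1,o2+t[1]*r2; return (p+q)/2,np.linalg.norm(p-q)
def proj(f,P):
    T=np.linalg.inv(f['world_from_camera']); p=T[:3,:3]@np.array(P)+T[:3,3]
    s=np.array([p[0],-p[1]])/-p[2]; s=s*(1+f['k1']*(s@s)); k=K(f); return s*[k[0,0],k[1,1]]+k[:2,2]
E
python3 - <<'E'
from h import *
import pickle
np.set_printoptions(precision=4,suppress=True)
F={n:grab_frame(n) for n in('side','top')}
pickle.dump(F,open('f0.pkl','wb'))
for n,f in F.items():
    save(n+'0',f); print(n,f['vertical_fov'],f['cx'],f['cy'],f['k1']);print(np.array(f['world_from_camera']))
print(robot.read_state()); print(robot.hold_point_z)
E
```

```text
pics
side 56.205685406460574 318.9876624430034 202.33816093545786 -0.01696934709436475
[[ 0.9951  0.0467 -0.0871  0.534 ]
 [-0.098   0.5805 -0.8083 -0.6989]
 [ 0.0128  0.8129  0.5822  0.6442]
 [ 0.      0.      0.      1.    ]]
top 42.876437769065525 311.32317106611595 207.23964572431538 -0.007050126588980185
[[-0.0047  0.9785 -0.2064  0.3168]
 [-1.     -0.0045  0.0014  0.0074]
 [ 0.0005  0.2064  0.9785  1.5332]
 [ 0.      0.      0.      1.    ]]
{'t': 0.1, 'q': array([60.4928, 29.9055, -2.0806, 91.6707,  1.2143, 58.5047, -6.4639]), 'qd': array([-0.097 , -0.1162,  0.033 , -0.0808, -0.0459, -0.0139, -0.0086]), 'effort': array([  0.0037, -92.85  ,   1.9838, -37.0535,   0.0181,   0.0053,
         0.    ]), 'ee_pos': array([ 0.2688, -0.5639,  0.2308]), 'tcp_rot': array([[-0.9027, -0.0005,  0.4302],
       [-0.4302,  0.0009, -0.9027],
       [ 0.0001, -1.    , -0.001 ]]), 'contact_force': array([-1.1143, -1.0047, -0.7144]), 'torque': array([ 0.0181, -0.0082,  0.0078]), 'finger_gap': 0.0855990437011181}
-0.0187
```

View pics/side0.png

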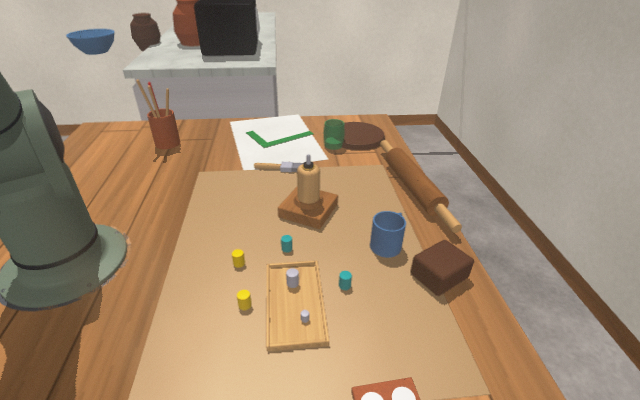

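View pics/top0.png

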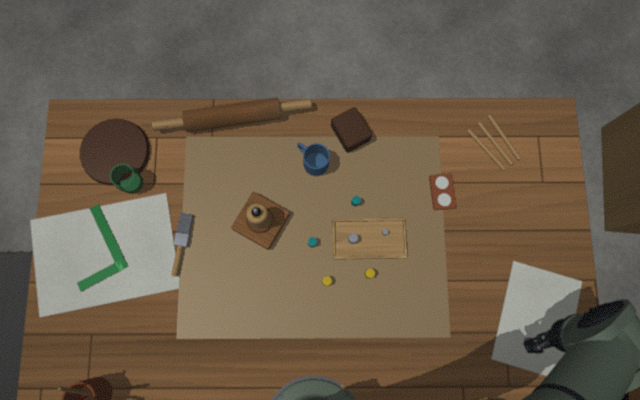

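The side view shows the cap at about (293,278) and the axle tip at about (308,157). In the top view they are at about (354,239) and (257,211). I'll zoom in to measure them.

Run:
```python
from h import *
import pickle
F=pickle.load(open('f0.pkl','rb'))
def crop(n,u0,v0,w,s): 
    c=F[n]['pixels'][v0:v0+w,u0:u0+w,::-1]; return cv2.resize(c,None,fx=s,fy=s,interpolation=cv2.INTER_NEAREST)
a=np.hstack([crop('side',270,255,50,8)[:, :400],crop('side',283,145,50,8)])
cv2.imwrite('pics/sidez.png',a)
a=np.hstack([crop('top',335,220,40,10),crop('top',237,191,40,10)])
cv2.imwrite('pics/topz.png',a)
```

```text
(no output)
```

View pics/sidez.png

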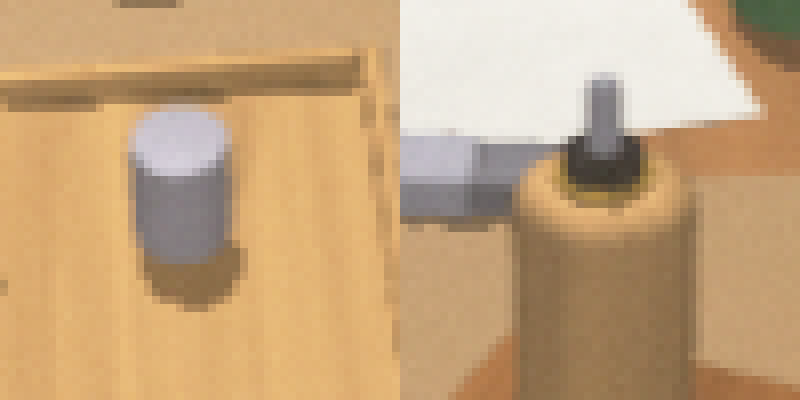

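View pics/topz.png

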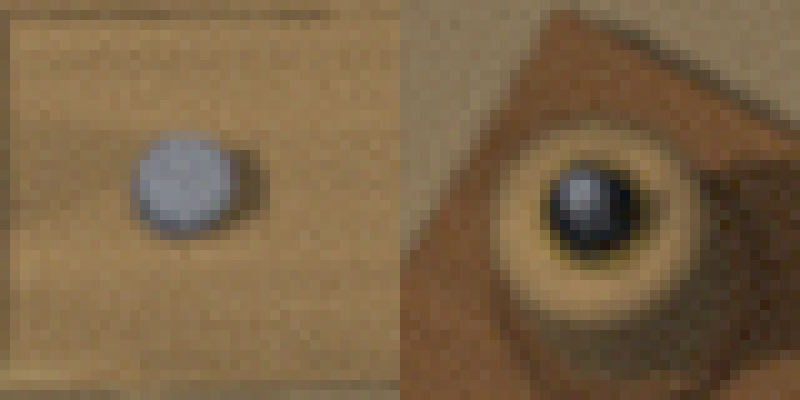

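Run:
```python
from h import *
import pickle
np.set_printoptions(precision=4,suppress=True)
F=pickle.load(open('f0.pkl','rb')); s,t=F['side'],F['top']
print('cap top',tri(ray(s,292.1,272.4),ray(t,352.8,237.5)))
print('  planes',plane(s,292.1,272.4,.042),plane(t,352.8,237.5,.042))
print('tip',tri(ray(s,308.1,154.7),ray(t,254.5,208.5)))
print('  planes',plane(s,308.1,154.7,.1815),plane(t,254.5,208.5,.1815))
# washer in top at z .158; in side
print('washer top-view',plane(t,255.9,211,.155))
# foot corners top view, blue mask for small cap
for n,f,p in(('s',s,(304.5,312)),('t',t,(385,232))): print(plane(f,*p,.026))
```

```text
cap top (array([ 0.5397, -0.1172,  0.039 ]), np.float64(0.0001511967021839033))
  planes [ 0.5396 -0.1201  0.042 ] [ 0.5394 -0.117   0.042 ]
tip (array([0.5978, 0.1595, 0.1798]), np.float64(0.0033037079081781485))
  planes [0.5959 0.1557 0.1815] [0.5991 0.1595 0.1815]
washer top-view [0.5976 0.1584 0.155 ]
[ 0.5603 -0.2156  0.026 ]
[ 0.5579 -0.2151  0.026 ]
```

```bash
python3 -m handwheel '[[50,[0.361,0.593,0],[0,0,0]],[50,[0.361,0.593,0],[0,0,0]],[50,[0.361,0.593,0],[0,0,0]],[50,[0.361,0.593,0],[0,0,0]],[50,[0.361,0.593,0],[0,0,0]]]' 40
```

```text
t: 0.72
ee_pos: [0.432, -0.2954, 0.2312]
tcp_rot: [[-0.903, -0.0, 0.43], [-0.43, 0.0, -0.903], [0.0, -1.0, -0.0]]
contact_force: [0.7, -0.9, -0.6]
finger_gap: 0.05
```

```bash
python3 -m handwheel '[[50,[0.144,0.238,-0.12],[0,0,0]],[50,[0.144,0.238,-0.12],[0,0,0]],[50,[0.144,0.238,-0.12],[0,0,0]],[50,[0.144,0.238,-0.12],[0,0,0]],[50,[0.144,0.238,-0.12],[0,0,0]]]'
python3 - <<'E'
from h import *
for n in('side','top'): save(n+'1',grab_frame(n))
a=cv2.imread('pics/side1.png')[150:350,200:400]; b=cv2.imread('pics/top1.png')[160:310,280:430]
cv2.imwrite('pics/z1.png',np.hstack([cv2.resize(a,(400,400)),cv2.resize(b,(400,400))]))
print(robot.read_state()['ee_pos'])
E
```

```text
t: 1.35
ee_pos: [0.5398, -0.1156, 0.1398]
tcp_rot: [[-0.901, -0.002, 0.434], [-0.434, 0.001, -0.901], [0.001, -1.0, -0.002]]
contact_force: [-0.0, -0.9, -0.1]
finger_gap: 0.05
[ 0.53906719 -0.11905007  0.14109303]
```

View pics/z1.png

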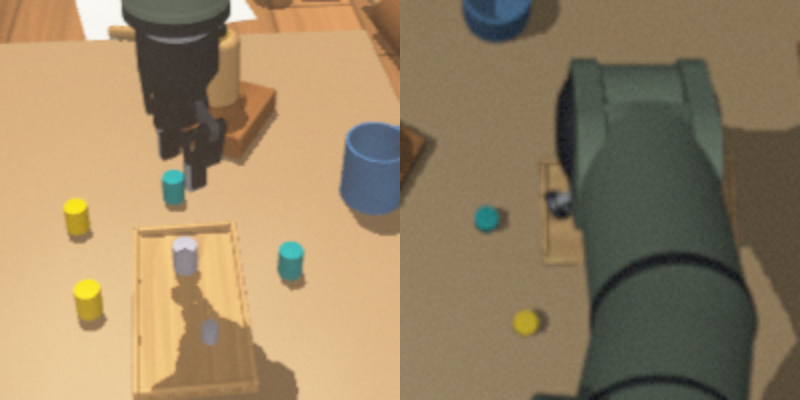

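The side view shows the fingers directly above the cap, which is at about (292,275) and clear of its neighbours. Descending.

```bash
python3 -m handwheel '[[50,[0,0,-0.07],[0,0,0]],[50,[0,0,-0.12],[0,0,0]],[50,[0,0,-0.15],[0,0,0]],[50,[0,0,-0.172],[0,0,0]],[50,[0,0,-0.172],[0,0,0]]]'
python3 - <<'E'
from h import *
for n in('side','top'): save(n+'2',grab_frame(n))
a=cv2.imread('pics/side2.png')[200:350,220:370]
cv2.imwrite('pics/z2.png',cv2.resize(a,(600,600)))
print(robot.read_state()['ee_pos'])
E
```

```text
t: 2.08
ee_pos: [0.5389, -0.1194, 0.0119]
tcp_rot: [[-0.903, -0.001, 0.429], [-0.429, -0.0, -0.903], [0.001, -1.0, -0.0]]
contact_force: [-0.5, 0.5, 1.0]
finger_gap: 0.0503
[ 0.53975025 -0.1192588   0.01311621]
```

View pics/z2.png

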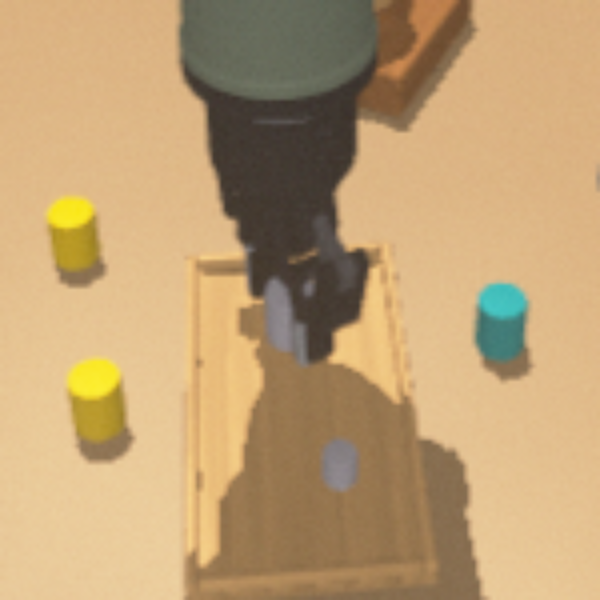

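The cap stands between the fingers, at about (288,278) in the side view. Closing.

```bash
python3 -m handwheel '[[20,[0,0,0],[0,0,0]],[20,[0,0,0],[0,0,0]],[20,[0,0,0],[0,0,0]],[20,[0,0,0],[0,0,0]],[20,[0,0,0],[0,0,0]]]' 70
python3 -m handwheel '[[20,[0,0,0],[0,0,0]],[20,[0,0,0.07],[0,0,0]],[20,[0,0,0.15],[0,0,0]],[20,[0,0,0.23],[0,0,0]],[20,[0,0,0.3],[0,0,0]]]'
python3 - <<'E'
from h import *
for n in('side','top'): save(n+'3',grab_frame(n))
a=cv2.imread('pics/side3.png')[100:300,200:400]
cv2.imwrite('pics/z3.png',cv2.resize(a,(600,600)))
print(robot.read_state())
E
```

```text
t: 2.8
ee_pos: [0.54, -0.119, 0.0134]
tcp_rot: [[-0.903, 0.001, 0.43], [-0.43, -0.0, -0.903], [-0.001, -1.0, 0.001]]
contact_force: [-0.8, -1.1, 10.4]
finger_gap: 0.026
t: 3.42
ee_pos: [0.5394, -0.1188, 0.2403]
tcp_rot: [[-0.903, 0.002, 0.43], [-0.43, -0.0, -0.903], [-0.002, -1.0, 0.001]]
contact_force: [-0.3, -0.2, -1.6]
finger_gap: 0.0256
{'t': 3.525, 'q': array([ 13.57405887,  22.64715758,  -9.74073643, 101.77573868,
         4.59012741,  55.44987216, -62.53693993]), 'qd': array([-0.33538893,  4.30183682,  0.28094291,  4.39353737,  0.64713929,
       -5.29151788, -0.70342484]), 'effort': array([  0.30569192, -82.33383179,  -0.78824205, -37.46462703,
        -0.33365554,   2.38881335,   0.30864445]), 'ee_pos': array([ 0.5415273 , -0.11914247,  0.24334283]), 'tcp_rot': array([[-0.90281496,  0.00874728,  0.42994026],
       [-0.42996786, -0.00147136, -0.90284299],
       [-0.00726482, -0.99996066,  0.00508941]]), 'contact_force': array([ 1.05235053,  0.03250204, -1.2977778 ]), 'torque': array([0.0117542 , 0.00066589, 0.03419268]), 'finger_gap': 0.025544973424982517}
```

View pics/z3.png

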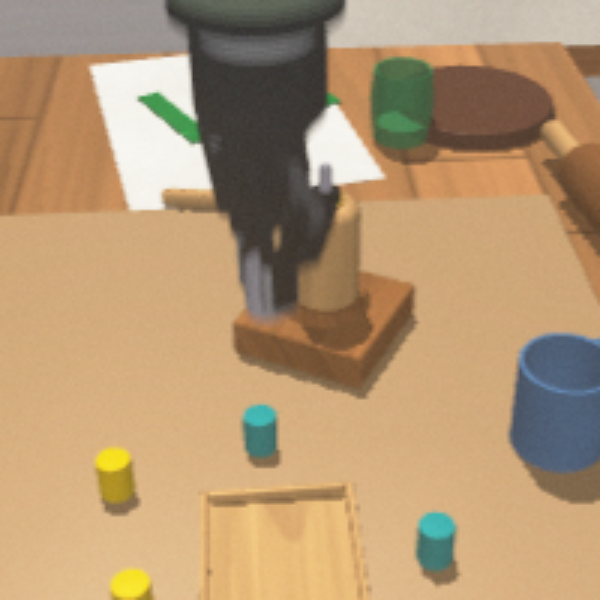

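```bash
python3 -m handwheel '[[20,[0.02,0.1,-0.01],[0,0,0]],[20,[0.04,0.18,-0.02],[0,0,0]],[20,[0.055,0.26,-0.03],[0,0,0]],[20,[0.069,0.33,-0.03],[0,0,0]],[20,[0.077,0.369,-0.03],[0,0,0]]]'
python3 -m handwheel '[[20,[0,0,0],[0,0,0]],[20,[0,0,0],[0,0,0]],[20,[0,0,0],[0,0,0]]]'
python3 - <<'E'
from h import *
import pickle
F={n:grab_frame(n) for n in('side','top')}
pickle.dump(F,open('f4.pkl','wb'))
for n in F: save(n+'4',F[n])
a=cv2.imread('pics/side4.png')[110:210,258:358]
b=cv2.imread('pics/top4.png')[160:260,205:305]
cv2.imwrite('pics/z4.png',np.hstack([cv2.resize(a,(500,500),interpolation=0),cv2.resize(b,(300,500),interpolation=0)]))
print(robot.read_state())
E
```

```text
t: 4.15
ee_pos: [0.5967, 0.1617, 0.2145]
tcp_rot: [[-0.901, -0.0, 0.433], [-0.433, 0.001, -0.901], [0.0, -1.0, -0.001]]
contact_force: [-0.0, -0.9, -0.1]
finger_gap: 0.0255
t: 4.53
ee_pos: [0.5972, 0.1566, 0.2149]
tcp_rot: [[-0.903, 0.0, 0.429], [-0.429, -0.0, -0.903], [0.0, -1.0, 0.0]]
contact_force: [-0.7, -0.6, -0.4]
finger_gap: 0.0256
{'t': 4.625, 'q': array([-11.79066979,  30.50516512, -12.36657029,  93.41243326,
         7.47672556,  56.88562411, -91.18349756]), 'qd': array([-0.2045847 ,  0.12529146, -0.20511841, -0.18317308,  0.00225049,
        0.03366846, -0.03631798]), 'effort': array([-1.39610711e-01, -9.30022430e+01, -1.96270868e+00, -3.61996114e+01,
        2.07176706e-02,  4.69322076e-04,  1.04078589e-02]), 'ee_pos': array([0.59722378, 0.15693547, 0.21494677]), 'tcp_rot': array([[-9.03298950e-01,  2.00776365e-04,  4.29011616e-01],
       [-4.29011654e-01, -2.16509977e-04, -9.03298928e-01],
       [-8.84757801e-05, -9.99999956e-01,  2.81708635e-04]]), 'contact_force': array([-0.5564866 ,  0.18249484, -0.52809653]), 'torque': array([ 0.00810376,  0.00143386, -0.00061699]), 'finger_gap': 0.02584550417183284}
```

View pics/z4.png

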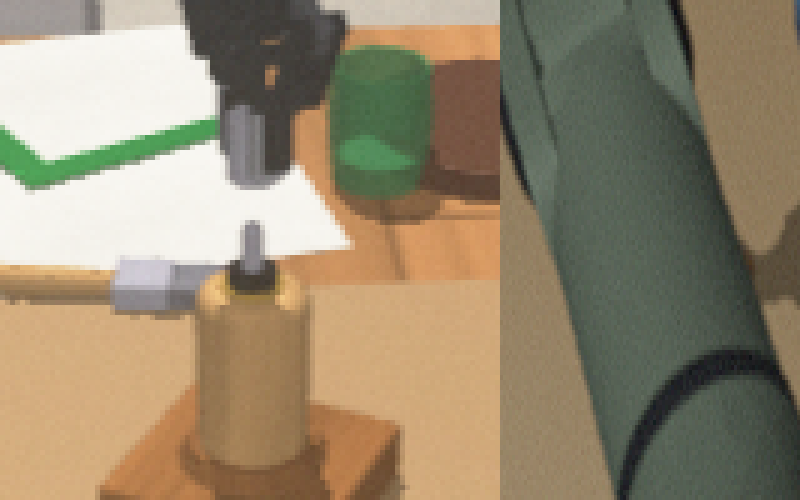

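Run:
```python
from h import *
a=cv2.imread('pics/side4.png')[125:170,290:330]
cv2.imwrite('pics/z5.png',cv2.resize(a,None,fx=13,fy=13,interpolation=0))
np.set_printoptions(linewidth=200)
g=a.astype(int).mean(2).round().astype(int)
print(list(range(298,322)))
for v in range(150,164): print(v,g[v-125,8:32])
```

```text
[298, 299, 300, 301, 302, 303, 304, 305, 306, 307, 308, 309, 310, 311, 312, 313, 314, 315, 316, 317, 318, 319, 320, 321]
150 [242 243 243 242 244 243 244 242 244 243 244 244 243 243 243 243 243 243 244 244 244 244 244 244]
151 [242 241 243 242 243 243 243 244 244 243 244 243 243 244 242 243 243 244 243 243 244 244 245 244]
152 [242 243 243 242 243 243 244 244 243 242 243 243 243 243 243 243 243 242 242 242 243 243 243 242]
153 [241 242 242 243 243 244 244 244 242 240 238 239 241 244 244 243 242 242 243 243 242 243 243 243]
154 [240 242 242 244 244 244 243 243 233 193 158 190 231 243 243 243 243 242 243 244 244 243 243 242]
155 [241 242 242 243 243 243 242 242 207 138 141 134 207 241 243 244 243 243 243 244 244 245 244 244]
156 [242 242 242 243 242 243 243 233 183 138 144 137 186 235 244 243 244 243 243 243 244 244 245 243]
157 [244 243 243 242 243 244 243 234 181 134 138 135 182 233 242 243 241 242 242 242 243 241 244 244]
158 [242 243 243 243 242 244 243 233 183 134 139 136 180 232 242 243 242 242 243 242 242 241 243 243]
159 [243 242 243 242 243 243 242 234 184 133 137 133 183 233 243 243 243 243 241 242 240 240 238 238]
160 [243 243 243 242 241 242 242 232 180 134 137 134 177 229 240 239 238 237 236 230 215 201 188 163]
161 [242 240 242 243 243 241 236 211 150 135 137 138 146 178 200 199 187 161 143 138 142 145 146 148]
162 [220 212 225 236 236 205 117  76 111 132 138 135 107  74  87 129 146 143 139 139 142 145 150 146]
163 [151 147 149 148 138 100  72  72 105 132 133 129 102  74  69 116 148 145 141 143 140 147 148 150]
```

View pics/z5.png

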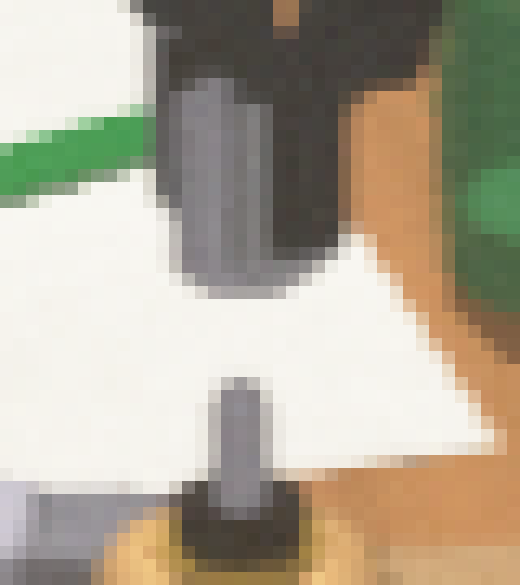

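Run:
```python
from h import *
import pickle
np.set_printoptions(precision=2,suppress=True)
F=pickle.load(open('f4.pkl','rb')); s=F['side']
c=np.array([.5972,.1569,.2075])
for d in((0,0,0),(-.014,0,0),(.014,0,0),(0,-.014,0),(0,-.014,.012),(-.014,0,.012)): print(d,proj(s,c+d))
for p in((.597,.158,.1815),(.597,.156,.1815),(.597,.160,.1815),(.596,.158,.1815)): print(p,proj(s,p))
g=s['pixels'].astype(int).mean(2)
for v in range(138,150): print(v,g[v,299:320].round().astype(int))
```

```text
(0, 0, 0) [308.53 145.4 ]
(-0.014, 0, 0) [303.03 145.58]
(0.014, 0, 0) [314.02 145.21]
(0, -0.014, 0) [308.95 147.94]
(0, -0.014, 0.012) [308.94 143.63]
(-0.014, 0, 0.012) [302.97 141.29]
(0.597, 0.158, 0.1815) [308.45 154.27]
(0.597, 0.156, 0.1815) [308.51 154.64]
(0.597, 0.16, 0.1815) [308.4 153.9]
(0.596, 0.158, 0.1815) [308.07 154.28]
138 [193 237 212 103 105 124 131 136 123 115 125 104  65  62  69  66  65 101
 139 149 150]
139 [245 246 216 108 103 129 132 137 124 119 125 104  66  64  67  65  66 101
 141 150 150]
140 [246 245 230 158 111 129 132 137 126 114 124 102  65  64  66  64  64 102
 138 151 150]
141 [246 246 245 227 155 129 135 140 119 116 125 104  65  63  63  70  68 102
 141 150 151]
142 [244 246 246 238 184 128 134 141 121 116 126 102  64  65  65  66  64 129
 161 154 152]
143 [244 244 245 237 188 131 136 140 123 114 127 105  68  64  67  67  77 185
 223 188 148]
144 [244 245 244 235 187 128 131 138 124 118 125 111  85  83  93 106 153 227
 245 221 157]
145 [244 245 244 238 192 134 134 138 128 123 132 127 126 129 139 181 234 245
 245 234 189]
146 [243 243 243 244 230 182 145 140 141 134 127 134 137 152 199 235 245 245
 245 244 233]
147 [244 243 244 242 244 237 212 173 165 163 165 164 185 231 244 244 244 244
 244 245 244]
148 [244 244 242 242 243 243 243 243 243 243 243 243 243 243 243 243 243 243
 244 244 244]
149 [243 243 241 243 243 242 243 243 244 243 243 243 244 244 243 242 243 243
 244 244 242]
```

The held cap's column is 308.4 and the axle's is 308.0, so I need to shift about 1 mm in −x. In y they agree within the measurement error. Next I approach the tip.

```bash
python3 -m handwheel '[[20,[-0.0015,0.001,-0.012],[0,0,0]],[20,[-0.0015,0.001,-0.024],[0,0,0]],[20,[-0.0015,0.001,-0.032],[0,0,0]],[20,[-0.0015,0.001,-0.032],[0,0,0]],[20,[-0.0015,0.001,-0.032],[0,0,0]]]' 100
python3 - <<'E'
from h import *
f=grab_frame('side'); save('side5',f)
cv2.imwrite('pics/z6.png',cv2.resize(cv2.imread('pics/side5.png')[125:170,290:330],None,fx=13,fy=13,interpolation=0))
s=robot.read_state();print(s['ee_pos'],s['contact_force'],s['torque'],s['finger_gap'])
E
```

```text
t: 5.25
ee_pos: [0.5961, 0.1588, 0.1909]
tcp_rot: [[-0.903, 0.0, 0.43], [-0.43, 0.0, -0.903], [-0.0, -1.0, -0.0]]
contact_force: [0.2, -0.2, -0.7]
finger_gap: 0.0251
[0.59616434 0.15881523 0.19104218] [ 0.69454567  0.01003302 -0.50924617] [ 0.00074162 -0.01299544  0.03641298] 0.025167440546670902
```

View pics/z6.png

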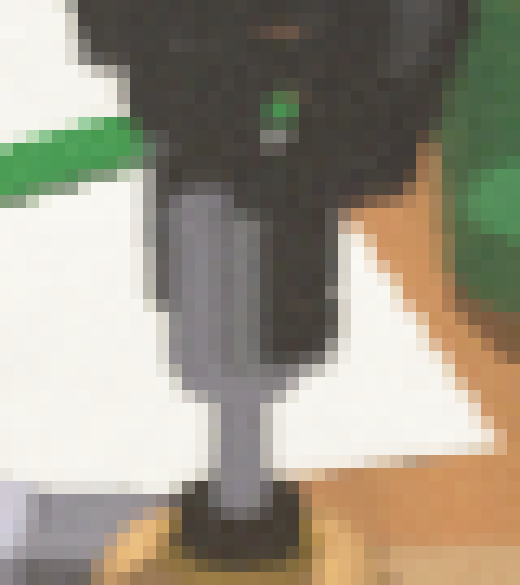

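```bash
python3 -m handwheel '[[20,[0,0,-0.002],[0,0,0]],[20,[0,0,-0.004],[0,0,0]],[20,[0,0,-0.006],[0,0,0]],[20,[0,0,-0.006],[0,0,0]]]'
python3 -m handwheel '[[20,[0,0,-0.002],[0,0,0]],[20,[0,0,-0.004],[0,0,0]],[20,[0,0,-0.004],[0,0,0]]]'
python3 -c "
from h import *
s=robot.read_state();print(s['ee_pos'],s['contact_force'],s['torque'])"
```

```text
t: 5.8
ee_pos: [0.596, 0.1587, 0.1862]
tcp_rot: [[-0.903, -0.0, 0.43], [-0.43, -0.0, -0.903], [0.0, -1.0, -0.0]]
contact_force: [-0.8, 0.1, -0.6]
finger_gap: 0.0249
t: 6.18
ee_pos: [0.596, 0.1586, 0.1832]
tcp_rot: [[-0.903, -0.0, 0.43], [-0.43, -0.0, -0.903], [0.0, -1.0, 0.0]]
contact_force: [0.5, -0.9, -0.6]
finger_gap: 0.0248
[0.59603147 0.15862708 0.18315363] [ 0.50588302 -0.90257708 -0.60778981] [-0.13643205 -0.09111309 -0.02324724]
```

```bash
python3 -m handwheel '[[20,[0,0,-0.0015],[0,0,0]],[20,[0,0,-0.003],[0,0,0]],[20,[0,0,-0.003],[0,0,0]]]'
python3 -m handwheel '[[20,[0,0,-0.0015],[0,0,0]],[20,[0,0,-0.003],[0,0,0]],[20,[0,0,-0.003],[0,0,0]]]'
python3 -m handwheel '[[20,[0,0,0],[0,0,0]]]'
python3 -c "
from h import *
s=robot.read_state();print(s['ee_pos'],s['contact_force'],s['torque'])"
```

```text
t: 6.55
ee_pos: [0.596, 0.1586, 0.1809]
tcp_rot: [[-0.903, -0.0, 0.43], [-0.43, -0.0, -0.903], [0.0, -1.0, 0.0]]
contact_force: [1.1, -0.7, -0.3]
finger_gap: 0.0251
t: 6.92
ee_pos: [0.596, 0.1587, 0.1787]
tcp_rot: [[-0.903, -0.0, 0.43], [-0.43, -0.0, -0.903], [0.0, -1.0, -0.0]]
contact_force: [1.6, -0.8, -0.6]
finger_gap: 0.025
t: 7.05
ee_pos: [0.596, 0.1587, 0.1787]
tcp_rot: [[-0.903, -0.0, 0.43], [-0.43, -0.0, -0.903], [0.0, -1.0, -0.0]]
contact_force: [0.5, -2.0, -1.0]
finger_gap: 0.0251
[0.59597854 0.15868022 0.17869748] [ 0.45067877 -1.97312353 -0.99999576] [-0.31058155 -0.16624374 -0.01385834]
```

The torque shows the axle pushing the cap by about (+0.8, −1.5) N. That puts me roughly 1.7 mm off, so I'm shifting with the force to centre it.

```bash
python3 -m handwheel '[[20,[0.001,-0.002,0],[0,0,0]],[20,[0.001,-0.002,0],[0,0,0]],[20,[0.001,-0.002,0],[0,0,0]]]'
python3 -c "
from h import *
s=robot.read_state();print(s['ee_pos'],s['contact_force'],s['torque'])"
```

```text
t: 7.42
ee_pos: [0.5967, 0.1574, 0.1788]
tcp_rot: [[-0.903, -0.0, 0.43], [-0.43, 0.0, -0.903], [0.0, -1.0, -0.0]]
contact_force: [-0.7, 0.5, -1.7]
finger_gap: 0.0252
[0.59665633 0.15742498 0.17875492] [-0.65675391  0.54393845 -1.68992252] [0.19004564 0.11831225 0.00616655]
```

```bash
python3 -m handwheel '[[20,[-0.0004,0.0008,0],[0,0,0]],[20,[-0.0004,0.0008,0],[0,0,0]],[20,[-0.0004,0.0008,0],[0,0,0]]]'
python3 -c "
from h import *
s=robot.read_state();print(s['ee_pos'],s['contact_force'],s['torque'])"
```

```text
t: 7.8
ee_pos: [0.5965, 0.1578, 0.1788]
tcp_rot: [[-0.903, 0.0, 0.43], [-0.43, -0.0, -0.903], [-0.0, -1.0, 0.0]]
contact_force: [0.0, 0.2, -1.0]
finger_gap: 0.0252
[0.59649437 0.15781134 0.1787954 ] [ 0.04027916  0.172275   -1.03629878] [-0.01648269 -0.06262302 -0.00900485]
```

Centred: the lateral torque is near zero. Pressing down in small steps.

```bash
python3 -m handwheel '[[20,[0,0,-0.0015],[0,0,0]],[20,[0,0,-0.003],[0,0,0]],[20,[0,0,-0.003],[0,0,0]]]' | grep -v rot
python3 -m handwheel '[[20,[0,0,-0.0015],[0,0,0]],[20,[0,0,-0.0015],[0,0,0]]]' | grep -v rot
python3 -m handwheel '[[20,[0,0,-0.0015],[0,0,0]],[20,[0,0,-0.0015],[0,0,0]]]' | grep -v rot
python3 -c "
from h import *
s=robot.read_state();print(s['ee_pos'],s['contact_force'],s['torque'])"
```

```text
t: 8.18
ee_pos: [0.5964, 0.1578, 0.1764]
contact_force: [0.3, -0.1, -0.4]
finger_gap: 0.0254
t: 8.43
ee_pos: [0.5964, 0.1578, 0.1753]
contact_force: [0.4, -0.0, -0.4]
finger_gap: 0.0251
t: 8.68
ee_pos: [0.5964, 0.1578, 0.1742]
contact_force: [0.1, 0.2, 0.1]
finger_gap: 0.0253
[0.59640836 0.15780454 0.17416405] [0.13892217 0.21395313 0.10054937] [ 0.03309286 -0.0427414   0.00796068]
```

```bash
for i in 1 ; do python3 -m handwheel '[[20,[0,0,-0.001],[0,0,0]],[20,[0,0,-0.001],[0,0,0]]]' | grep -v rot
python3 -m handwheel '[[20,[0,0,-0.001],[0,0,0]],[20,[0,0,-0.001],[0,0,0]]]' | grep -v rot
python3 -m handwheel '[[20,[0,0,-0.001],[0,0,0]],[20,[0,0,-0.001],[0,0,0]]]' | grep -v rot
done
python3 -c "
from h import *
s=robot.read_state();print(s['ee_pos'],s['contact_force'],s['torque'])"
```

```text
t: 8.93
ee_pos: [0.5962, 0.1577, 0.1732]
contact_force: [0.0, -0.6, -1.9]
finger_gap: 0.0251
t: 9.18
ee_pos: [0.5964, 0.1578, 0.1727]
contact_force: [-0.1, 0.0, 0.1]
finger_gap: 0.0255
t: 9.43
ee_pos: [0.5965, 0.1579, 0.1721]
contact_force: [-0.8, 0.5, 0.4]
finger_gap: 0.0253
[0.59652814 0.15785096 0.17208741] [-0.7704839   0.50069088  0.41838367] [-0.03488181 -0.02306491 -0.05750461]
```

```bash
python3 -m handwheel '[[20,[0,0,-0.001],[0,0,0]],[20,[0,0,-0.001],[0,0,0]]]' | grep -v rot
python3 -m handwheel '[[20,[0,0,-0.001],[0,0,0]],[20,[0,0,-0.001],[0,0,0]]]' | grep -v rot
python3 -c "
from h import *
s=robot.read_state();print(s['ee_pos'],s['contact_force'],s['torque'])"
```

```text
t: 9.68
ee_pos: [0.5967, 0.1579, 0.1717]
contact_force: [-0.8, 0.5, 4.6]
finger_gap: 0.0251
t: 9.93
ee_pos: [0.5969, 0.158, 0.1712]
contact_force: [-0.3, 0.3, 8.6]
finger_gap: 0.0251
[0.59689617 0.15799447 0.17118701] [-0.2518674   0.28616416  8.56852128] [-0.0633759   0.1770966  -0.01940203]
```

Caught at TCP z ≈ 0.172, as predicted, and the bite is building. A little farther, then I release and finish by pushing on the flat top, so that opening the fingers can't drag the cap up.

```bash
python3 -m handwheel '[[20,[0,0,-0.001],[0,0,0]],[20,[0,0,-0.001],[0,0,0]]]' | grep -v rot
python3 -m handwheel '[[20,[0,0,-0.001],[0,0,0]],[20,[0,0,-0.001],[0,0,0]]]' | grep -v rot
python3 -c "
from h import *
s=robot.read_state();print(s['ee_pos'],s['contact_force'],s['torque'])"
```

```text
t: 10.18
ee_pos: [0.5969, 0.158, 0.1705]
contact_force: [-1.1, -0.1, 8.5]
finger_gap: 0.0254
t: 10.42
ee_pos: [0.597, 0.158, 0.1698]
contact_force: [-1.2, -0.2, 8.7]
finger_gap: 0.0252
[0.59699495 0.15803079 0.16978402] [-1.23792567 -0.16807758  8.66796297] [-0.1048111   0.13492    -0.02669472]
```

```bash
python3 -m handwheel '[[20,[0,0,-0.001],[0,0,0]],[20,[0,0,-0.001],[0,0,0]]]' | grep -v rot
python3 -m handwheel '[[20,[0,0,-0.001],[0,0,0]],[20,[0,0,-0.001],[0,0,0]]]' | grep -v rot
python3 -c "
from h import *
s=robot.read_state();print(s['ee_pos'],s['contact_force'],s['torque'])"
```

```text
t: 10.68
ee_pos: [0.597, 0.158, 0.169]
contact_force: [-0.7, 0.5, 9.0]
finger_gap: 0.025
t: 10.92
ee_pos: [0.597, 0.158, 0.1683]
contact_force: [-0.5, -0.4, 8.9]
finger_gap: 0.025
[0.59696554 0.15802665 0.16826765] [-0.51171229 -0.38583528  8.86887669] [-0.06291465  0.16038895 -0.00450588]
```

```bash
python3 -m handwheel '[[50,[0,0,0.001],[0,0,0]],[50,[0,0,0.001],[0,0,0]],[50,[0,0,0.001],[0,0,0]],[50,[0,0,0.001],[0,0,0]]]' | grep -v rot
python3 -m handwheel '[[50,[0,0,0.04],[0,0,0]],[50,[0,0,0.08],[0,0,0]],[0,[0,0,0.08],[0,0,0]],[0,[0,0,0.08],[0,0,0]],[0,[0,0,0.08],[0,0,0]]]' 40| grep -v rot
python3 -m handwheel '[[0,[0,0,0],[0,0,0]],[0,[0,0,0],[0,0,0]],[0,[0,0,0],[0,0,0]]]' | grep -v rot
python3 - <<'E'
from h import *
f=grab_frame('side'); save('side6',f)
cv2.imwrite('pics/z7.png',cv2.resize(cv2.imread('pics/side6.png')[120:170,285:335],None,fx=12,fy=12,interpolation=0))
s=robot.read_state();print(s['ee_pos'],s['contact_force'],s['torque'],s['finger_gap'])
E
```

```text
t: 11.42
ee_pos: [0.5964, 0.1578, 0.1682]
contact_force: [-0.1, 0.2, -0.3]
finger_gap: 0.05
t: 12.05
ee_pos: [0.5961, 0.1577, 0.2274]
contact_force: [0.5, -0.1, -0.3]
finger_gap: 0.0004
t: 12.42
ee_pos: [0.5964, 0.1578, 0.2282]
contact_force: [0.8, 0.1, -0.0]
finger_gap: 0.0001
[0.59645627 0.1578335  0.22822554] [ 0.02876486  0.37564637 -0.33773962] [ 0.05929547 -0.01414359 -0.02949869] -0.00018701071109553162
```

View pics/z7.png

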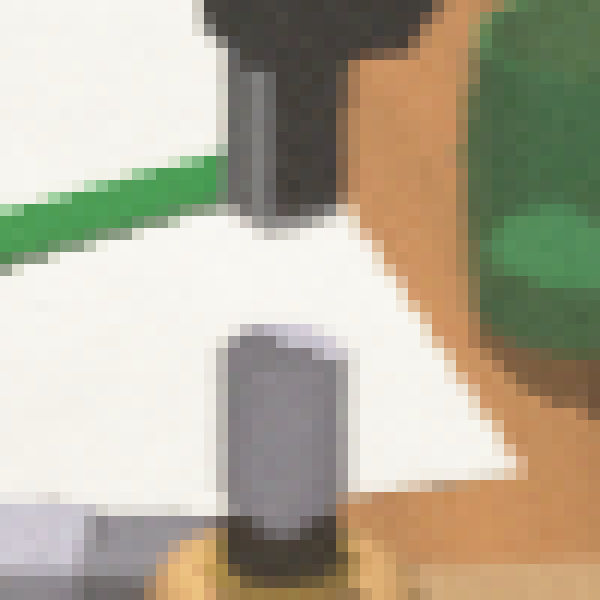

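The cap stands upright on the axle at about (308,157), just above the washer, and the shut fingers are above its top. Pushing on the top now; Fz in free air is about −0.3 N.

```bash
python3 -m handwheel '[[0,[0,0,-0.015],[0,0,0]],[0,[0,0,-0.028],[0,0,0]],[0,[0,0,-0.032],[0,0,0]],[0,[0,0,-0.032],[0,0,0]]]' | grep -v rot
python3 -m handwheel '[[0,[0,0,-0.002],[0,0,0]],[0,[0,0,-0.004],[0,0,0]],[0,[0,0,-0.004],[0,0,0]]]' | grep -v rot
python3 -m handwheel '[[0,[0,0,-0.001],[0,0,0]],[0,[0,0,-0.002],[0,0,0]],[0,[0,0,-0.002],[0,0,0]]]' | grep -v rot
```

```text
t: 12.98
ee_pos: [0.5964, 0.1579, 0.204]
contact_force: [-0.2, 0.9, 0.8]
finger_gap: -0.0001
t: 13.35
ee_pos: [0.5965, 0.1578, 0.2013]
contact_force: [0.4, 0.1, -0.1]
finger_gap: 0.0001
t: 13.72
ee_pos: [0.5964, 0.1578, 0.1997]
contact_force: [0.8, -0.7, -0.3]
finger_gap: 0.0003
```

```bash
for k in 1; do python3 -m handwheel '[[0,[0,0,-0.001],[0,0,0]],[0,[0,0,-0.001],[0,0,0]]]' | grep -v rot
python3 -m handwheel '[[0,[0,0,-0.001],[0,0,0]],[0,[0,0,-0.001],[0,0,0]]]' | grep -v rot
python3 -m handwheel '[[0,[0,0,-0.001],[0,0,0]],[0,[0,0,-0.001],[0,0,0]]]' | grep -v rot
python3 -m handwheel '[[0,[0,0,-0.001],[0,0,0]],[0,[0,0,-0.001],[0,0,0]]]' | grep -v rot; done
```

```text
t: 13.98
ee_pos: [0.5964, 0.1578, 0.199]
contact_force: [-0.2, 1.0, 0.3]
finger_gap: -0.0006
t: 14.22
ee_pos: [0.5964, 0.1578, 0.1982]
contact_force: [0.9, 1.9, 0.7]
finger_gap: 0.0001
t: 14.48
ee_pos: [0.5965, 0.1579, 0.1976]
contact_force: [0.0, 0.5, 0.2]
finger_gap: 0.0005
t: 14.72
ee_pos: [0.5967, 0.1579, 0.1971]
contact_force: [0.3, -0.7, 5.1]
finger_gap: -0.0002
```

```bash
python3 -m handwheel '[[0,[0,0,-0.001],[0,0,0]],[0,[0,0,-0.001],[0,0,0]]]' | grep -v rot
python3 -m handwheel '[[0,[0,0,-0.001],[0,0,0]],[0,[0,0,-0.001],[0,0,0]]]' | grep -v rot
python3 -m handwheel '[[0,[0,0,-0.001],[0,0,0]],[0,[0,0,-0.001],[0,0,0]]]' | grep -v rot
```

```text
t: 14.98
ee_pos: [0.5969, 0.158, 0.1967]
contact_force: [-0.5, -0.6, 8.2]
finger_gap: -0.0002
t: 15.22
ee_pos: [0.5969, 0.158, 0.196]
contact_force: [-0.9, -0.9, 8.4]
finger_gap: -0.0003
t: 15.48
ee_pos: [0.5969, 0.158, 0.1952]
contact_force: [-0.2, 0.0, 9.5]
finger_gap: -0.0001
```

```bash
python3 -m handwheel '[[0,[0,0,-0.001],[0,0,0]],[0,[0,0,-0.001],[0,0,0]]]' | grep -v rot
python3 -m handwheel '[[0,[0,0,-0.001],[0,0,0]],[0,[0,0,-0.001],[0,0,0]]]' | grep -v rot
```

```text
t: 15.72
ee_pos: [0.5969, 0.158, 0.1945]
contact_force: [-1.3, -0.3, 9.4]
finger_gap: -0.0002
t: 15.98
ee_pos: [0.5969, 0.158, 0.1938]
contact_force: [-0.7, 0.1, 8.4]
finger_gap: -0.0002
```

```bash
python3 -m handwheel '[[0,[0,0,-0.001],[0,0,0]],[0,[0,0,-0.001],[0,0,0]]]' | grep -v rot
python3 -m handwheel '[[0,[0,0,-0.001],[0,0,0]],[0,[0,0,-0.001],[0,0,0]]]' | grep -v rot
```

```text
t: 16.23
ee_pos: [0.5969, 0.1579, 0.193]
contact_force: [-0.8, -0.3, 9.2]
finger_gap: -0.0003
t: 16.48
ee_pos: [0.5969, 0.158, 0.1922]
contact_force: [-0.1, -0.4, 9.0]
finger_gap: -0.0002
```

```bash
python3 -m handwheel '[[0,[0,0,-0.001],[0,0,0]],[0,[0,0,-0.001],[0,0,0]]]' | grep -v rot
python3 -m handwheel '[[0,[0,0,-0.001],[0,0,0]],[0,[0,0,-0.001],[0,0,0]]]' | grep -v rot
```

```text
t: 16.73
ee_pos: [0.5969, 0.158, 0.1915]
contact_force: [-0.2, -0.7, 8.6]
finger_gap: 0.0
t: 16.98
ee_pos: [0.5969, 0.158, 0.1908]
contact_force: [-1.5, 0.9, 10.0]
finger_gap: -0.0002
```

```bash
python3 -m handwheel '[[0,[0,0,-0.001],[0,0,0]],[0,[0,0,-0.001],[0,0,0]]]' | grep -v rot
```

```text
t: 17.23
ee_pos: [0.597, 0.158, 0.1902]
contact_force: [-1.0, -1.0, 11.3]
finger_gap: 0.0001
```

```bash
python3 -m handwheel '[[0,[0,0,-0.001],[0,0,0]],[0,[0,0,-0.001],[0,0,0]]]' | grep -v rot
```

```text
t: 17.48
ee_pos: [0.597, 0.158, 0.1896]
contact_force: [-2.3, -0.4, 13.0]
finger_gap: -0.0003
```

Washer felt at TCP z ≈ 0.191, and the force now climbs about 3 N/mm. I'm aiming for a reading of about 19 N.

```bash
python3 -m handwheel '[[0,[0,0,-0.001],[0,0,0]],[0,[0,0,-0.001],[0,0,0]]]' | grep -v rot
```

```text
t: 17.73
ee_pos: [0.5971, 0.158, 0.189]
contact_force: [-2.6, -0.1, 16.2]
finger_gap: -0.0002
```

```bash
python3 -m handwheel '[[0,[0,0,-0.001],[0,0,0]],[0,[0,0,-0.001],[0,0,0]]]' | grep -v rot; python3 -c "
from h import *
print(robot.read_state()['contact_force'])"
```

```text
t: 17.98
ee_pos: [0.5971, 0.1581, 0.1884]
contact_force: [-2.9, -1.2, 17.2]
finger_gap: 0.0003
[-2.9231804  -1.20710959 17.19909405]
```

```bash
python3 -m handwheel '[[0,[0,0,-0.001],[0,0,0]],[0,[0,0,-0.001],[0,0,0]]]' | grep -v rot; python3 -m handwheel '[[0,[0,0,0],[0,0,0]]]' | grep -v rot; python3 -m handwheel '[[0,[0,0,0],[0,0,0]]]' | grep -v rot
```

```text
t: 18.23
ee_pos: [0.5971, 0.158, 0.1877]
contact_force: [-3.0, -0.8, 18.2]
finger_gap: 0.0
t: 18.35
ee_pos: [0.5971, 0.1581, 0.1877]
contact_force: [-3.2, -2.3, 18.4]
finger_gap: 0.0005
t: 18.48
ee_pos: [0.5971, 0.1581, 0.1877]
contact_force: [-2.4, -2.3, 19.2]
finger_gap: 0.0001
```

```bash
python3 -m handwheel '[[0,[0,0,-0.0004],[0,0,0]],[0,[0,0,-0.0004],[0,0,0]]]' | grep -v rot; python3 -m handwheel '[[0,[0,0,0],[0,0,0]]]' | grep -v rot; python3 -m handwheel '[[0,[0,0,0],[0,0,0]]]' | grep -v rot
```

```text
t: 18.73
ee_pos: [0.5972, 0.1581, 0.1875]
contact_force: [-3.7, -0.8, 20.4]
finger_gap: -0.0006
t: 18.85
ee_pos: [0.5972, 0.1581, 0.1875]
contact_force: [-3.1, -2.0, 20.3]
finger_gap: 0.0001
t: 18.98
ee_pos: [0.5972, 0.158, 0.1875]
contact_force: [-2.5, -1.2, 20.1]
finger_gap: -0.0003
```

A total of about 20 N, so 10–11 N on the washer. Now I lift straight off and check.

```bash
python3 -m handwheel '[[0,[0,0,0.01],[0,0,0]],[0,[0,0,0.03],[0,0,0]],[0,[0,0,0.08],[0,0,0]],[0,[0,0,0.13],[0,0,0]],[0,[0,0,0.13],[0,0,0]]]' | grep -v rot
python3 -m handwheel '[[0,[-0.05,-0.2,0.02],[0,0,0]],[0,[-0.05,-0.2,0.02],[0,0,0]],[0,[-0.05,-0.2,0.02],[0,0,0]],[0,[-0.05,-0.2,0.02],[0,0,0]]]' | grep -v rot
python3 - <<'E'
from h import *
for n in('side','top'): save(n+'7',grab_frame(n))
a=cv2.imread('pics/side7.png'); b=cv2.imread('pics/top7.png')
cv2.imwrite('pics/z8.png',np.hstack([cv2.resize(a[130:180,283:333],(400,400),interpolation=0),cv2.resize(b[180:240,225:285],(400,400),interpolation=0)]))
E
```

```text
t: 19.6
ee_pos: [0.5975, 0.1582, 0.2869]
contact_force: [-0.2, -0.1, -0.5]
finger_gap: 0.0001
t: 20.1
ee_pos: [0.5585, 0.0053, 0.2988]
contact_force: [0.0, 1.1, -0.4]
finger_gap: -0.0
```

View pics/z8.png

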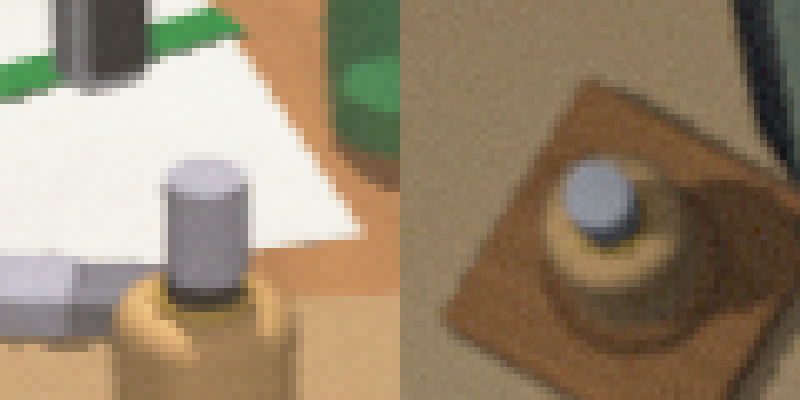

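View pics/side7.png

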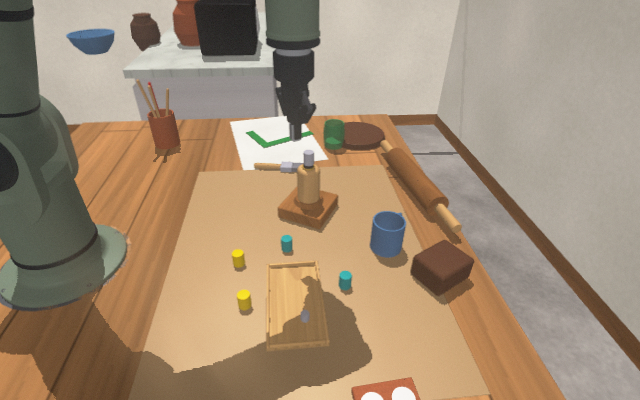

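The cap sits upright on the washer, at about (308,158) in the side view. The other objects in view stand where they were, and the arm is clear. Handing in.

```bash
python3 -c "
from plant import robot
print(robot.hand_in())"
```

```text
the job is handed in; nothing more can be done
None
```

The larger cap is on the axle, pressed down on the rubber washer and standing upright. I handed the job in at about 20 s of the 70 s allowed; hand-in gives no verdict.

- **Fit:** I centred the cap using the sideways force. The teeth caught with the gripper at z ≈ 0.172, as predicted. I then let go and pushed on the flat top with shut fingers, so opening them could not pull the cap up off the washer.
- **Washer:** The bite was steady at about 9 N, and the washer was felt about 26 mm below the axle tip. I stopped at about 20 N in all, so 10–11 N on the washer before letting go, well short of crushing it. I did not measure the force left after lifting off.
- **Last checks:** In the final pictures the cap is upright and seated, with the arm clear of it. The small cap, mug and brush look unmoved. The palette is partly cut off in the side view, but nothing went near it.
- **Disagreements:** The two cameras differed by about 3–4 mm in y for the axle tip. The side view also showed the held cap slightly higher than computed. The force centring settled the position.

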